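# Find the rocking corner and press its shim flat

### The arm

A 6-joint arm with a two-finger parallel gripper is mounted at the origin on a cart in front of the work surface, level with it; the furniture and walls round the work are solid. World frame = base frame: x ahead of the robot, y to its left, z up, the work surface at z = 0. Lengths are in m, angles in degrees, forces in N, time in s.
With the tool pointing down it reaches from about 0.4 to 0.825 m from the base axis. Payload 7 kg.
Tool frame: the origin (TCP) lies between the finger pads; the fingertips stand 25 mm ahead of it and the grasp point (between the pads) lies 6 mm ahead of it; z points along the fingers, y is the line along which they close (so a half turn about z gives the same grasp; the last joint's range is limited). The gripper opens to 88 mm and grips with 3 to 60 N. Pads are 19 mm wide; open, the fingers measure 130 mm over their backs; the gripper's body (78 mm by 193 mm) begins 47 mm behind the grasp point.
Start: joints at [-56.603, 20.546, 0.682, 0, -70.136, -16.507], TCP at [0.196, -0.646, 0.252] pointing down, gripper open.
Joint ranges: [-176.03, 176.03], [-82.01, 121.73], [-58.28, 71.71], [-173.87, 95.51], [-174.79, -0.11], [-173.66, 173.66]. Speed limits (degrees/s): [136.94, 136.94, 172.46, 180, 180, 180].

### API

Orientations are given as [roll, pitch, yaw] about the fixed x, y, z axes, in that order (R = Rz(yaw) Ry(pitch) Rx(roll)).
In Python, from plant import r gives the robot as it stands.
- The arm moves only by the shell command python3 -m crank 'ROWS' [FORCE]. ROWS is JSON, a list of rows, each a list of 3 entries, a list of its own where there are three numbers: the turn, a rotation vector about the tool's x, y, z in degrees, then the shift along the tool's x, y, z in cm, then the closure, from -1 (fully open) to 1 (shut). In form: [[[wx, wy, wz], [dx, dy, dz], fingers], ...]. A call has 1 to 8 rows; each row shifts and turns the commanded pose from where the row before left it, along the tool's axes as they then stand; what a row does not reach is not made up. A row lasts 1/10 s, in which the tool goes at most 50 mm and 8.59 degrees, less where a joint would pass 70% of its speed; a pose out of reach is approached as far as the arm can. A call with a gripper value outside its range is refused whole. The fingers move at their own pace and stop on an object; FORCE is the grip in N (left out, the last holds). Time passes only in rows, so rows that do not move let the fingers close. It gives the time, the measured TCP pose, the force, the opening and the grip force at its end, in the units of the state.
- r.get_state(): the state, without advancing time (a new reading comes with each control period).
- r.capture(name): name is "scene" or "top"; returns a dict with "color" (400x640x3 uint8, red, green, blue), "range_z" (400x640 float32, m along the optical axis (not along the pixel's ray), 0 where there is no reading), "intrinsics" (3x3 intrinsics, pixels), "k1" (the pictures are not rectified: a ray, as slopes to the right and down, at radius r is drawn at 1 + k1 r^2 times it, then the intrinsics apply), "world_from_camera" (4x4, takes a point from camera to world coordinates). Camera axes: x right, y down, z forward; pixel columns grow to the right and rows downward; lengths in m; the calibration is good to about 2 mm. A picture is of the moment at which its call begins.
- r.close_job(): hands the job in; it is judged then, once.
The state is a dict: "time_s": time; "joints": joint angles; "qd": joint speeds; "joint_torque": joint torques, N m; "tcp_pos": TCP position; "eef_rot": TCP orientation; "contact_force": force on the tool from outside, world axes, zero at the start; "moment": the same for the moment, N m; "gripper_width": finger opening in m; "gripper_force": force on a finger pad.
Only numpy, scipy, OpenCV 4.12 (cv2) and the standard library are available. Lean on these libraries where they do the work, as an engineer would, in place of code of your own. Each camera call takes 0.05 s, during which the arm holds its last target. There are 200 camera calls.

### The job

The small dark detector plate on the bench rocks at one corner. Press down on its corners with the fingertips until you find the one that gives, then press the shim lever beside that corner down flat, so that the plate stands level and firm. Leave the other three levers standing up; lift nothing, and leave the loose things around it where they are.

Things in the scene. Friction and masses are not known exactly. Their poses are not given: they have to be found in the camera images.
- bed: fixed dark metal bed, 124 mm (x) by 258 mm (y), 8 mm thick, that carries the plate and the four levers; origin at the centre of its underside, on the table. Under each corner of the plate stands a steel pad, out of sight; one of them, at a corner that differs from run to run, is 5 mm too short
- plate_centre (a point): centre of the plate's top face, 38 mm above the table when level. Dark metal plate 120 mm (x) by 130 mm (y), 12 mm thick, above the bed and square to it (same x and y axes), with a white detector head (52 mm wide, 20 mm high) fixed on its middle. It sits on a sprung centre stud that brings it back level when let go
- brass_weight: brass weight with a grip, 28 mm wide, 47 mm high, bystander; origin at its underside
- battery: green and black battery, 15 x 50 mm, lying, bystander; origin at its underside
- hex_key: black L-shaped hex key, 38 x 90 mm, lying, bystander; origin at its underside
- post: steel post 13 mm thick, 76 mm long, lying, bystander; origin at its underside
- corner_near_left (a point): top of the round bright steel button (22 mm wide, 1 mm proud) at the plate's near left corner (near = -x, left = +y of the plate), -45, +50 mm from the plate's centre, 39 mm above the table when level: the spot to press. Pressed with 4 to 6 N, a corner that bears on its pad stays put (under 1 mm); the rocking one sinks 4 to 5 mm and springs back
- shim_near_left (a joint): shim lever at the near left corner, a steel bar 20 x 5 x 52 mm with a round end, hinged 15 mm above the table beside the plate's left edge (75 mm from its centre line), pointing outwards. 0 = standing up at 40 degrees, 0.7 rad = flat (level, on its stop). It takes 3 to 6 N at the tip and stays where it is left; lying flat it raises the pad of its own corner by 5 mm
- tip_near_left (a point): top of the round end (24 mm wide) of the near left shim lever, 40 mm from its hinge; 43 mm above the table and 104 mm from the plate's centre line when standing up, 17.5 mm above the table and 115 mm from the centre line when flat
- corner_near_right (a point): top of the round bright steel button (22 mm wide, 1 mm proud) at the plate's near right corner (near = -x, left = +y of the plate), -45, -50 mm from the plate's centre, 39 mm above the table when level: the spot to press. Pressed with 4 to 6 N, a corner that bears on its pad stays put (under 1 mm); the rocking one sinks 4 to 5 mm and springs back
- shim_near_right (a joint): shim lever at the near right corner, a steel bar 20 x 5 x 52 mm with a round end, hinged 15 mm above the table beside the plate's right edge (75 mm from its centre line), pointing outwards. 0 = standing up at 40 degrees, 0.7 rad = flat (level, on its stop). It takes 3 to 6 N at the tip and stays where it is left; lying flat it raises the pad of its own corner by 5 mm
- tip_near_right (a point): top of the round end (24 mm wide) of the near right shim lever, 40 mm from its hinge; 43 mm above the table and 104 mm from the plate's centre line when standing up, 17.5 mm above the table and 115 mm from the centre line when flat
- corner_far_left (a point): top of the round bright steel button (22 mm wide, 1 mm proud) at the plate's far left corner (near = -x, left = +y of the plate), +45, +50 mm from the plate's centre, 39 mm above the table when level: the spot to press. Pressed with 4 to 6 N, a corner that bears on its pad stays put (under 1 mm); the rocking one sinks 4 to 5 mm and springs back
- shim_far_left (a joint): shim lever at the far left corner, a steel bar 20 x 5 x 52 mm with a round end, hinged 15 mm above the table beside the plate's left edge (75 mm from its centre line), pointing outwards. 0 = standing up at 40 degrees, 0.7 rad = flat (level, on its stop). It takes 3 to 6 N at the tip and stays where it is left; lying flat it raises the pad of its own corner by 5 mm
- tip_far_left (a point): top of the round end (24 mm wide) of the far left shim lever, 40 mm from its hinge; 43 mm above the table and 104 mm from the plate's centre line when standing up, 17.5 mm above the table and 115 mm from the centre line when flat
- corner_far_right (a point): top of the round bright steel button (22 mm wide, 1 mm proud) at the plate's far right corner (near = -x, left = +y of the plate), +45, -50 mm from the plate's centre, 39 mm above the table when level: the spot to press. Pressed with 4 to 6 N, a corner that bears on its pad stays put (under 1 mm); the rocking one sinks 4 to 5 mm and springs back
- shim_far_right (a joint): shim lever at the far right corner, a steel bar 20 x 5 x 52 mm with a round end, hinged 15 mm above the table beside the plate's right edge (75 mm from its centre line), pointing outwards. 0 = standing up at 40 degrees, 0.7 rad = flat (level, on its stop). It takes 3 to 6 N at the tip and stays where it is left; lying flat it raises the pad of its own corner by 5 mm
- tip_far_right (a point): top of the round end (24 mm wide) of the far right shim lever, 40 mm from its hinge; 43 mm above the table and 104 mm from the plate's centre line when standing up, 17.5 mm above the table and 115 mm from the centre line when flat

How it is judged:
By the outcome, as a careful person would: the job done as asked, in the order asked, and still so for the second after the job is handed in, with the robot touching nothing.
It also fails if it takes over 51 s, if anything falls off the work surface, if the arm or the gripper's body presses on something with over 40 N, if the wrist force passes 120 N, or if a joint passes its speed limit or range.

## Working session

There is one attempt and no reset: what is moved stays moved. The work goes in short steps, Python scripts to look and compute and a shell command to move; the robot and the scene stay as the last step left them, time stands still between calls to the robot, and variables do not carry over. Pictures are saved under pics/ and viewed, at most 10 in all, crops included, and the job is handed in when it is done.

```bash
mkdir -p pics; ls; python3 - <<'E'
from plant import r
import cv2,numpy as np
s=r.get_state();print(s)
for n in("top","scene"):
    c=r.capture(n);cv2.imwrite(f"pics/{n}0.png",c["color"][:,:,::-1]);np.savez(f"{n}0.npz",**c)
    print(n,c["intrinsics"],c["k1"],c["world_from_camera"])
E
```

```text
pics
{'time_s': 0.0, 'joints': array([-5.66000570e+01,  2.05922450e+01,  6.34911880e-01, -1.86949180e-02,
       -7.01354274e+01, -1.65072411e+01]), 'qd': array([-0.0129416 , -0.0158564 ,  0.05246312,  0.01611249,  0.06185481,
       -0.03359115]), 'joint_torque': array([ 1.61805350e-03, -5.82719851e+01,  2.93057960e+01,  6.99688330e+00,
        6.78254830e-03, -1.68765077e-04]), 'tcp_pos': array([ 0.19599395, -0.6454675 ,  0.25062663]), 'eef_rot': array([ 1.79906069e+02, -9.50893822e-03, -1.63113657e+02]), 'contact_force': array([ 0.75158981,  0.34014492, -0.24605206]), 'moment': array([-0.00965637, -0.03878483, -0.03574809]), 'gripper_force': 0.0, 'gripper_width': 0.08772703632704892}
top [[381.86241049   0.         320.10300384]
 [  0.         381.86241049 200.9946343 ]
 [  0.           0.           1.        ]] 0.02432396543307556 [[-0.00457616 -0.98906706  0.14739543  0.40001466]
 [-0.9999793   0.00385927 -0.00514928 -0.37560752]
 [ 0.00452415 -0.14741595 -0.98906424  0.893513  ]
 [ 0.          0.          0.          1.        ]]
scene [[384.67251285   0.         323.34197518]
 [  0.         384.67251285 199.1902147 ]
 [  0.           0.           1.        ]] -0.08277329571324309 [[ 0.88456878 -0.32194217  0.33747787  0.21266035]
 [-0.46597101 -0.64138248  0.60950762 -0.88441228]
 [ 0.02022619 -0.69640632 -0.71736263  0.67426407]
 [ 0.          0.          0.          1.        ]]
```

View pics/top0.png

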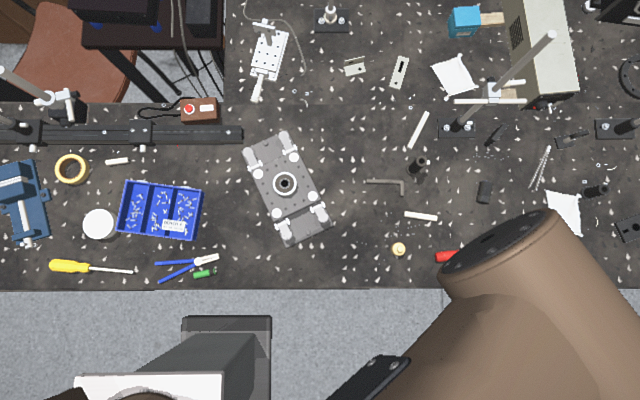

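View pics/scene0.png

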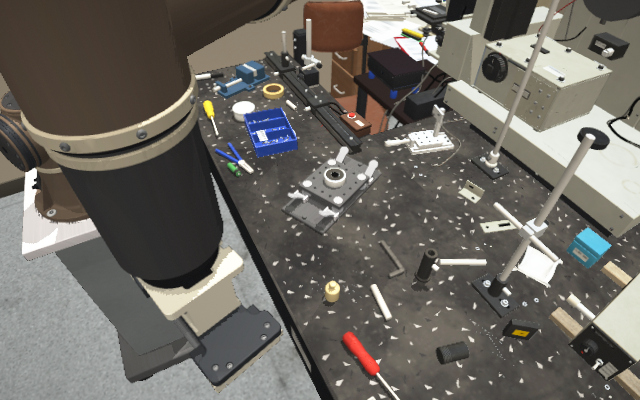

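The top view shows the bed around pixel (287,187), with its long axis running up-left to lower-right. The white head is at (285,183), and the lever ends are near (250,152), (282,137), (289,224) and (318,214). I'll enlarge that area.

```bash
python3 - <<'E'
import cv2
a=cv2.imread("pics/top0.png")[120:255,225:345]
b=cv2.imread("pics/scene0.png")[140:235,275:390]
a=cv2.resize(a,(480,540),interpolation=cv2.INTER_CUBIC)
cv2.imwrite("pics/crop0.png",a)
E
```

```text
(no output)
```

View pics/crop0.png

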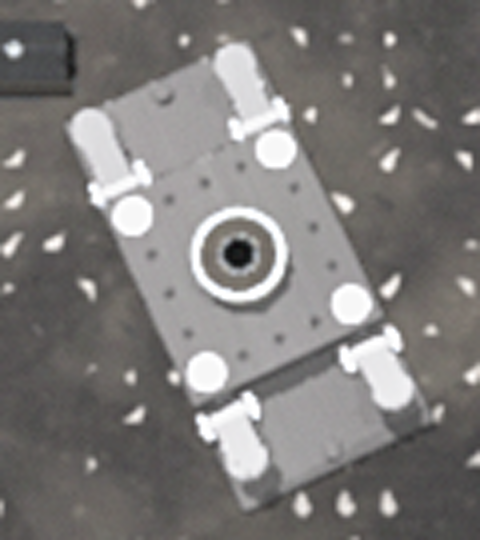

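```bash
cat > h.py <<'E'
import numpy as np,cv2
from scipy.spatial.transform import Rotation as R
def ray(c,px,z):
    K=c["intrinsics"];d=np.array([float(c["k1"]),0,0,0,0])
    # r measured in undistorted slopes -> OpenCV model
    n=cv2.undistortPoints(np.array([px],float).reshape(-1,1,2),K,d)[:,0]
    T=c["world_from_camera"];D=np.c_[n,np.ones(len(n))]@T[:3,:3].T
    s=(z-T[2,3])/D[:,2];return T[:3,3]+D*s[:,None]
def delta(s,tgt,yaw=None):
    """tool-axis shift (cm) to put FINGERTIP at world tgt, and yaw turn about tool z"""
    Rm=R.from_euler('xyz',s["eef_rot"],degrees=True)
    d=np.array(tgt)-(s["tcp_pos"]+Rm.apply([0,0,.025]))
    print("shift cm",np.round(Rm.inv().apply(d)*100,2))
    if yaw is not None: print("wz",np.round(((s["eef_rot"][2]-yaw)+180)%360-180,2))
E
python3 - <<'E'
from h import *
from plant import r
c=dict(np.load("top0.npz"))
f=lambda p:(np.array(p)+.5)/4-.5+[225,120]
B=ray(c,f([(132,216),(276,149),(351,303),(207,372)]),.039)
T=ray(c,f([(95,128),(234,58),(395,390),(248,460)]),.043)
print(B,T)
ctr=B.mean(0);ex=(B[1]+B[2]-B[0]-B[3])[:2];print(ctr,"bed short axis deg",np.degrees(np.arctan2(ex[1],ex[0])))
ey=(B[0]+B[1]-B[2]-B[3])[:2];print("long axis",np.degrees(np.arctan2(ey[1],ey[0])),np.linalg.norm(ex)/2,np.linalg.norm(ey)/2)
u=ey/np.linalg.norm(ey);v=np.array([u[1],-u[0]])
for n,(a,b) in dict(A=(-45,1),B=(45,1),C=(45,-1),D=(-45,-1)).items():
    print(n,"btn",ctr[:2]+(v*a+u*b*50)/1e3,"tip",ctr[:2]+(v*a+u*b*104)/1e3)
t=np.degrees(np.arctan2(v[1],v[0]))
# tool y=(sin yaw,-cos yaw) along +-v -> yaw = t+90 or t-90
print("yaw",t+90,t-90);s=r.get_state()
for y in(t+90,t-90): delta(s,[*ctr[:2],.08],y)
E
```

```text
[[ 0.59110096 -0.23768228  0.039     ]
 [ 0.63020739 -0.31961671  0.039     ]
 [ 0.5403085  -0.3625941   0.039     ]
 [ 0.50128153 -0.28153244  0.039     ]] [[ 0.64176743 -0.21621562  0.043     ]
 [ 0.68319462 -0.29537115  0.043     ]
 [ 0.49023902 -0.38719056  0.043     ]
 [ 0.45153445 -0.30533422  0.043     ]]
[ 0.5657246  -0.30035638  0.039     ] bed short axis deg -64.38892183699754
long axis 25.786643556121426 0.09037775126554132 0.09979691339846795
A btn [ 0.59116965 -0.23808641] tip [ 0.63979234 -0.21459527]
B btn [ 0.63032156 -0.31912423] tip [ 0.67894425 -0.29563309]
C btn [ 0.54027954 -0.36262635] tip [ 0.49165685 -0.3861175 ]
D btn [ 0.50112763 -0.28158853] tip [ 0.45250494 -0.30507968]
yaw 25.78664355612142 -154.21335644387858
shift cm [-45.41  22.26  14.6 ]
wz 171.1
shift cm [-45.41  22.26  14.6 ]
wz -8.9
```

The crop shows the four round buttons at about (132,216), (276,149), (351,303) and (207,372), with a lever standing outside each one. I'll label these corners A, B, C and D.

```bash
python3 -m crank '[[[0,0,-8],[0,0,0],1],[[0,0,-0.9],[0,0,0],1],[[0,0,0],[0,0,0],1]]' 20; cat > d.py <<'E'
import sys
from h import *
from plant import r
P=dict(A=(.5912,-.2381),B=(.6303,-.3191),C=(.5403,-.3626),D=(.5011,-.2816),TA=(.6398,-.2146),TB=(.6789,-.2956),TC=(.4917,-.3861),TD=(.4525,-.3051))
s=r.get_state();print(s["time_s"],s["tcp_pos"],s["eef_rot"],s["contact_force"],s["gripper_width"])
for a in sys.argv[2:]: print(a,end=" ");delta(s,[*P[a],float(sys.argv[1])],-154.2)
E
python3 d.py .06 C
```

```text
time_s: 0.4
tcp_pos: [0.1961, -0.6457, 0.2512]
eef_rot: [180.0, 0.0, -154.4]
contact_force: [-0.2, 0.5, 0.4]
gripper_width: 0.0689
gripper_force: 0.0
0.4 [ 0.19608161 -0.64571717  0.25122996] [ 1.79964641e+02  1.86242198e-03 -1.54359112e+02] [-0.20449075  0.4710922   0.37190385] 0.06889730761034582
C shift cm [-43.28  10.62  16.63]
wz -0.16
```

```bash
python3 -m crank '[[[0,0,0],[-3.6,0.9,0],1],[[0,0,0],[-3.6,0.9,0],1],[[0,0,0],[-3.6,0.9,0],1],[[0,0,0],[-3.6,0.9,0],1],[[0,0,0],[-3.6,0.9,0],1],[[0,0,0],[-3.6,0.9,0],1],[[0,0,0],[-3.6,0.9,0],1],[[0,0,0],[-3.6,0.9,0],1]]' >/dev/null;  python3 -m crank '[[[0,0,0],[-3.6,0.9,1],1],[[0,0,0],[-3.6,0.9,2],1],[[0,0,0],[-3.6,0.8,3],1],[[0,0,0],[-3.6,0.8,4],1],[[0,0,0],[0,0,4],1],[[0,0,0],[0,0,0],1]]' ; python3 d.py .045 C
```

```text
time_s: 1.8
tcp_pos: [0.5338, -0.3619, 0.1089]
eef_rot: [179.5, -0.4, -154.3]
contact_force: [-0.1, 0.1, -0.9]
gripper_width: 0.0003
gripper_force: 0.0
1.8 [ 0.53384646 -0.36186232  0.10889744] [ 179.54252907   -0.37224186 -154.32471845] [-0.09919393  0.09847666 -0.86628093] 0.0003055584068908006
C shift cm [-0.59 -0.4   3.88]
wz -0.12
```

```bash
python3 -m crank '[[[0,0,0],[-0.5,-0.2,2],1],[[0,0,0],[0,0,0.8],1],[[0,0,0],[0,0,0],1],[[0,0,0],[0,0,0],1]]'; python3 d.py .045 C; python3 - <<'E'
from plant import r
import cv2
o=[]
for n,(y,x) in dict(top=(110,215),scene=(110,255)).items():
    c=r.capture(n)["color"][y:y+150,x:x+140,::-1]
    o.append(cv2.resize(c,None,fx=2.8,fy=2.8,interpolation=cv2.INTER_CUBIC))
cv2.imwrite("pics/p1.png",cv2.hconcat(o))
E
```

```text
time_s: 2.2
tcp_pos: [0.5421, -0.3646, 0.0883]
eef_rot: [-179.9, 0.0, -154.3]
contact_force: [0.2, 0.0, 1.2]
gripper_width: 0.0005
gripper_force: 0.0
2.2 [ 0.54205039 -0.36463188  0.08830183] [-1.79938208e+02  4.25982059e-02 -1.54273337e+02] [0.20720606 0.04342007 1.18669226] 0.0004890353529198344
C shift cm [0.07 0.26 1.83]
wz -0.07
```

View pics/p1.png

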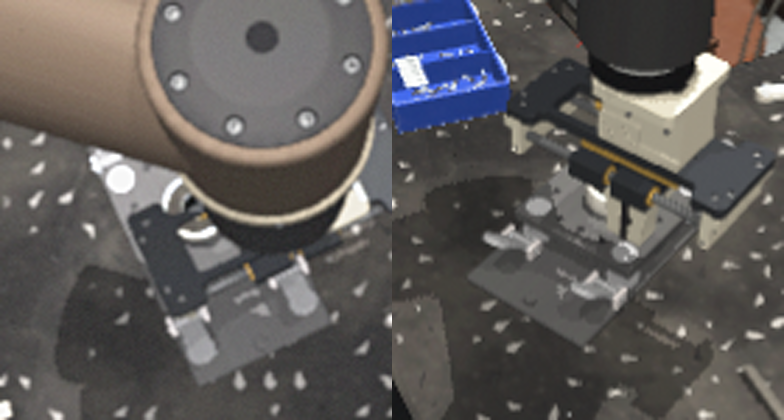

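The scene crop on the right shows the closed fingers just above button C at (622,252), and the other parts are clear. Next I'll press in small steps.

```bash
python3 -m crank '[[[0,0,0],[0.05,0.2,1],1],[[0,0,0],[0,0,0.8],1],[[0,0,0],[0,0,0],1],[[0,0,0],[0,0,0],1]]'; python3 -m crank '[[[0,0,0],[0,0,0.2],1],[[0,0,0],[0,0,0.2],1],[[0,0,0],[0,0,0],1]]'; python3 -m crank '[[[0,0,0],[0,0,0.1],1],[[0,0,0],[0,0,0],1]]'
```

```text
time_s: 2.7
tcp_pos: [0.5404, -0.3623, 0.0683]
eef_rot: [180.0, -0.0, -154.2]
contact_force: [0.8, -0.1, 1.1]
gripper_width: 0.0005
gripper_force: 0.0
time_s: 3.0
tcp_pos: [0.5406, -0.3623, 0.0645]
eef_rot: [180.0, -0.0, -154.2]
contact_force: [0.2, 0.7, -0.5]
gripper_width: 0.0004
gripper_force: 0.0
time_s: 3.2
tcp_pos: [0.5407, -0.3624, 0.0643]
eef_rot: [-180.0, 0.0, -154.2]
contact_force: [-0.4, 0.8, 3.8]
gripper_width: 0.0006
gripper_force: 1.6
```

```bash
python3 -m crank '[[[0,0,0],[0,0,0.05],1],[[0,0,0],[0,0,0],1],[[0,0,0],[0,0,0],1]]'; python3 -m crank '[[[0,0,0],[0,0,0.05],1],[[0,0,0],[0,0,0],1],[[0,0,0],[0,0,0],1]]'
```

```text
time_s: 3.5
tcp_pos: [0.5408, -0.3624, 0.0642]
eef_rot: [-180.0, 0.0, -154.2]
contact_force: [-2.1, 2.3, 7.3]
gripper_width: 0.0006
gripper_force: 3.5
time_s: 3.8
tcp_pos: [0.5408, -0.3624, 0.0641]
eef_rot: [-180.0, 0.0, -154.2]
contact_force: [-2.7, 2.8, 10.1]
gripper_width: 0.0006
gripper_force: 5.1
```

Corner C is firm: 10 N with 0.2 mm of travel. Next is D, 9 cm along tool +y.

```bash
python3 -m crank '[[[0,0,0],[0,0,-1.3],1],[[0,0,0],[0,4.5,0],1],[[0,0,0],[0,4.5,0],1],[[0,0,0],[0,0,0.6],1],[[0,0,0],[0,0,0],1],[[0,0,0],[0,0,0],1]]' >/dev/null; python3 d.py .039 D;  python3 -m crank '[[[0,0,0],[0,0,0.3],1],[[0,0,0],[0,0,0.2],1],[[0,0,0],[0,0,0],1],[[0,0,0],[0,0,0],1]]';python3 -m crank '[[[0,0,0],[0,0,0.1],1],[[0,0,0],[0,0,0],1],[[0,0,0],[0,0,0],1]]'
```

```text
4.4 [ 0.50233221 -0.28171709  0.07038313] [-1.79953407e+02  3.95285929e-02 -1.54189463e+02] [ 0.10513173 -0.04962217  0.33110059] 0.0004861780803886851
D shift cm [0.11 0.07 0.64]
wz 0.01
time_s: 4.8
tcp_pos: [0.5014, -0.2816, 0.0645]
eef_rot: [180.0, -0.0, -154.2]
contact_force: [-0.1, 0.5, -0.5]
gripper_width: 0.0004
gripper_force: 0.0
time_s: 5.1
tcp_pos: [0.5015, -0.2814, 0.0639]
eef_rot: [-180.0, -0.0, -154.2]
contact_force: [-0.6, -1.2, 1.1]
gripper_width: 0.0005
gripper_force: 0.4
```

```bash
python3 -m crank '[[[0,0,0],[0,0,0.1],1],[[0,0,0],[0,0,0],1],[[0,0,0],[0,0,0],1]]'; python3 -m crank '[[[0,0,0],[0,0,0.05],1],[[0,0,0],[0,0,0],1],[[0,0,0],[0,0,0],1]]'
```

```text
time_s: 5.4
tcp_pos: [0.5014, -0.2813, 0.0628]
eef_rot: [180.0, -0.0, -154.2]
contact_force: [-1.5, -0.3, 1.3]
gripper_width: 0.0008
gripper_force: 1.1
time_s: 5.7
tcp_pos: [0.5013, -0.2813, 0.0623]
eef_rot: [180.0, -0.0, -154.2]
contact_force: [-1.5, -1.1, 4.0]
gripper_width: 0.0004
gripper_force: 1.4
```

D is giving way. I'll push through its full travel.

```bash
python3 -m crank '[[[0,0,0],[0,0,0.1],1],[[0,0,0],[0,0,0],1],[[0,0,0],[0,0,0],1]]'; python3 -m crank '[[[0,0,0],[0,0,0.1],1],[[0,0,0],[0,0,0],1],[[0,0,0],[0,0,0],1]]';python3 -m crank '[[[0,0,0],[0,0,0.1],1],[[0,0,0],[0,0,0],1],[[0,0,0],[0,0,0],1]]'
```

```text
time_s: 6.0
tcp_pos: [0.5012, -0.2813, 0.0613]
eef_rot: [180.0, -0.0, -154.2]
contact_force: [-2.6, 0.8, 3.6]
gripper_width: 0.0004
gripper_force: 1.9
time_s: 6.3
tcp_pos: [0.5012, -0.2813, 0.0602]
eef_rot: [180.0, -0.0, -154.2]
contact_force: [-3.8, 1.6, 4.3]
gripper_width: 0.0005
gripper_force: 2.5
time_s: 6.6
tcp_pos: [0.5012, -0.2813, 0.0598]
eef_rot: [180.0, -0.0, -154.2]
contact_force: [-5.9, 4.0, 11.4]
gripper_width: 0.0007
gripper_force: 5.4
```

D sinks about 4.5 mm under 4 N and then stops, so it is the rocking corner. I'll lift off and go over its lever, 6 cm along tool +x.

```bash
python3 -m crank '[[[0,0,0],[0,0,-1.5],1],[[0,0,0],[0,0,-1.7],1],[[0,0,0],[3,0,0],1],[[0,0,0],[3,0,0],1],[[0,0,0],[0,0,0],1],[[0,0,0],[0,0,0],1]]'; python3 d.py .043 TD; python3 - <<'E'
from plant import r
import cv2
o=[]
for n,(y,x) in dict(top=(130,215),scene=(110,235)).items():
    c=r.capture(n)["color"][y:y+150,x:x+140,::-1]
    o.append(cv2.resize(c,None,fx=2.8,fy=2.8,interpolation=cv2.INTER_CUBIC))
cv2.imwrite("pics/p2.png",cv2.hconcat(o))
E
```

```text
time_s: 7.2
tcp_pos: [0.448, -0.3079, 0.0915]
eef_rot: [-179.9, 0.1, -154.3]
contact_force: [0.3, -0.0, -0.3]
gripper_width: 0.0006
gripper_force: 0.0
7.2 [ 0.44796325 -0.30792001  0.09153176] [-1.79930406e+02  7.62747959e-02 -1.54254805e+02] [ 0.30074024 -0.0034798  -0.26461879] 0.0006111279609947863
TD shift cm [-0.52  0.06  2.35]
wz -0.05
```

View pics/p2.png

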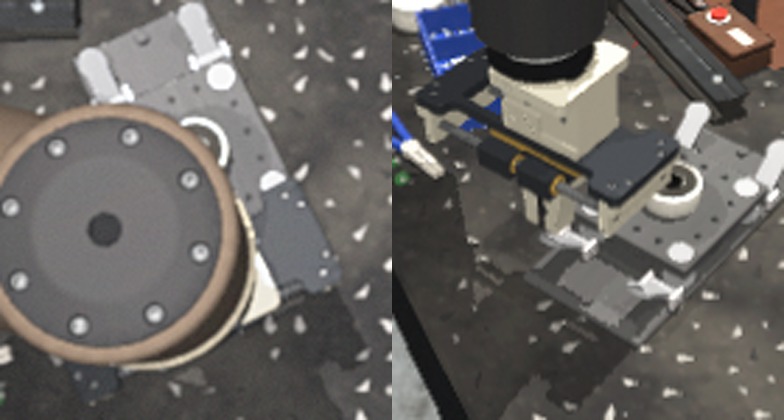

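The scene crop shows the closed fingers over D's lever end at about (548,232), with lever C at (640,285) clear of the gripper. Now I'll press it down.

```bash
python3 -m crank '[[[0,0,0],[0,0,0.8],1],[[0,0,0],[0,0,0.6],1],[[0,0,0],[0,0,0.4],1],[[0,0,0],[0,0,0.4],1],[[0,0,0],[0,0,0.4],1],[[0,0,0],[0,0,0],1]]'; python3 -m crank '[[[0,0,0],[0,0,0.4],1],[[0,0,0],[0,0,0.4],1],[[0,0,0],[0,0,0.4],1],[[0,0,0],[0,0,0.4],1],[[0,0,0],[0,0,0],1],[[0,0,0],[0,0,0],1]]'
```

```text
time_s: 7.9
tcp_pos: [0.4472, -0.3073, 0.0645]
eef_rot: [180.0, -0.0, -154.2]
contact_force: [0.8, -0.3, 1.1]
gripper_width: 0.0004
gripper_force: 0.0
time_s: 8.5
tcp_pos: [0.4474, -0.3073, 0.049]
eef_rot: [180.0, -0.0, -154.2]
contact_force: [-0.4, 0.3, -0.2]
gripper_width: 0.0005
gripper_force: 0.0
```

There's no resistance at a tip height of 24 mm, which is odd, so I'll look before going on.

```bash
python3 - <<'E'
from plant import r
import cv2,numpy as np
c=r.capture("scene");np.savez("s3.npz",**c)
c=c["color"][150:250,260:380,::-1]
cv2.imwrite("pics/p3.png",cv2.resize(c,None,fx=6,fy=6,interpolation=cv2.INTER_CUBIC))
E
```

```text
(no output)
```

View pics/p3.png

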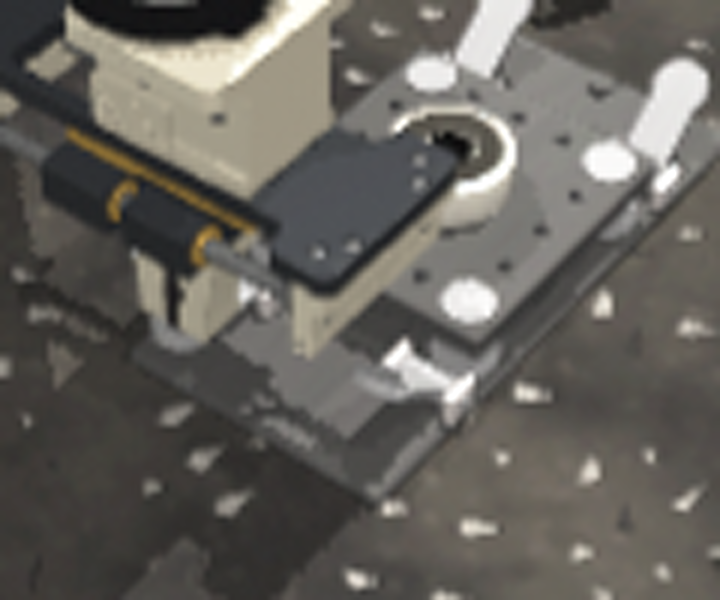

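The fingers rest on D's lever, whose end shows just below them at (170,335), so it is already partly down. The other levers look unchanged. I'll keep going to the stop.

```bash
python3 -m crank '[[[0,0,0],[0,0,0.3],1],[[0,0,0],[0,0,0.2],1],[[0,0,0],[0,0,0],1],[[0,0,0],[0,0,0],1]]'; python3 -m crank '[[[0,0,0],[0,0,0.15],1],[[0,0,0],[0,0,0],1],[[0,0,0],[0,0,0],1]]'; python3 -m crank '[[[0,0,0],[0,0,0.1],1],[[0,0,0],[0,0,0],1],[[0,0,0],[0,0,0],1]]'
```

```text
time_s: 8.95
tcp_pos: [0.4475, -0.3073, 0.0442]
eef_rot: [180.0, 0.0, -154.2]
contact_force: [0.5, 0.9, -0.4]
gripper_width: 0.0005
gripper_force: 0.0
time_s: 9.25
tcp_pos: [0.4475, -0.3074, 0.0428]
eef_rot: [-180.0, 0.0, -154.2]
contact_force: [0.3, -0.8, 1.9]
gripper_width: 0.0003
gripper_force: 0.7
time_s: 9.55
tcp_pos: [0.4475, -0.3075, 0.0426]
eef_rot: [-180.0, 0.0, -154.2]
contact_force: [-2.5, 1.6, 10.2]
gripper_width: 0.0004
gripper_force: 5.3
```

It met a hard stop at 17.6 mm with 10 N, which matches flat. Next I'll lift off and press button D again to check it is firm.

```bash
python3 -m crank '[[[0,0,0],[0,0,-1],1],[[0,0,0],[0,0,-3],1],[[0,0,0],[-3,0,0],1],[[0,0,0],[-3,0,0],1],[[0,0,0],[0,0,0.8],1],[[0,0,0],[0,0,0],1],[[0,0,0],[0,0,0],1]]'; python3 d.py .039 D
```

```text
time_s: 10.25
tcp_pos: [0.5005, -0.2813, 0.0735]
eef_rot: [179.9, -0.1, -154.2]
contact_force: [-0.2, 0.1, 0.7]
gripper_width: 0.0003
gripper_force: 0.0
10.25 [ 0.50054571 -0.28130223  0.07346061] [ 1.79943718e+02 -6.19270856e-02 -1.54222136e+02] [-0.1658245   0.05054574  0.69426451] 0.00030896145193865746
D shift cm [-0.04 -0.05  0.95]
wz -0.02
```

```bash
python3 -m crank '[[[0,0,0],[0,0,0.5],1],[[0,0,0],[0,0,0.3],1],[[0,0,0],[0,0,0.1],1],[[0,0,0],[0,0,0],1],[[0,0,0],[0,0,0],1]]'; python3 -m crank '[[[0,0,0],[0,0,0.1],1],[[0,0,0],[0,0,0],1],[[0,0,0],[0,0,0],1]]'; python3 -m crank '[[[0,0,0],[0,0,0.05],1],[[0,0,0],[0,0,0],1],[[0,0,0],[0,0,0],1]]'
```

```text
time_s: 10.75
tcp_pos: [0.5015, -0.2814, 0.0649]
eef_rot: [-180.0, 0.0, -154.2]
contact_force: [0.8, 0.6, 0.7]
gripper_width: 0.0004
gripper_force: 0.0
time_s: 11.05
tcp_pos: [0.5017, -0.2814, 0.0642]
eef_rot: [-180.0, 0.0, -154.2]
contact_force: [-0.7, 0.9, 4.9]
gripper_width: 0.0006
gripper_force: 2.4
time_s: 11.35
tcp_pos: [0.5017, -0.2814, 0.0642]
eef_rot: [-180.0, 0.0, -154.2]
contact_force: [-3.0, 1.4, 9.4]
gripper_width: 0.0004
gripper_force: 4.7
```

D is firm now. I'll lift clear, move away and look.

```bash
python3 -m crank '[[[0,0,0],[0,0,-2],1],[[0,0,0],[0,0,-4],1],[[0,0,0],[0,0,-4],1],[[0,0,0],[4,0,-4],1],[[0,0,0],[4,-2,0],1],[[0,0,0],[4,-2,0],1],[[0,0,0],[4,-2,0],1],[[0,0,0],[4,-2,0],1]]'; python3 -m crank '[[[0,0,0],[4,-2,0],1],[[0,0,0],[4,-2,0],1],[[0,0,0],[4,-2,0],1],[[0,0,0],[0,0,0],1],[[0,0,0],[0,0,0],1]]'; python3 - <<'E'
from plant import r
import cv2
o=[]
for n,(y,x) in dict(top=(120,215),scene=(130,255)).items():
    c=r.capture(n)["color"][y:y+135,x:x+140,::-1]
    o.append(cv2.resize(c,None,fx=2.8,fy=2.8,interpolation=cv2.INTER_CUBIC))
cv2.imwrite("pics/p4.png",cv2.hconcat(o))
E
```

```text
time_s: 12.15
tcp_pos: [0.3593, -0.4394, 0.1988]
eef_rot: [-180.0, 0.0, -154.2]
contact_force: [0.5, -0.8, 0.2]
gripper_width: 0.0007
gripper_force: 0.0
time_s: 12.65
tcp_pos: [0.2774, -0.5451, 0.1979]
eef_rot: [179.9, -0.0, -154.4]
contact_force: [0.4, 0.4, -0.1]
gripper_width: 0.0002
gripper_force: 0.0
```

View pics/p4.png

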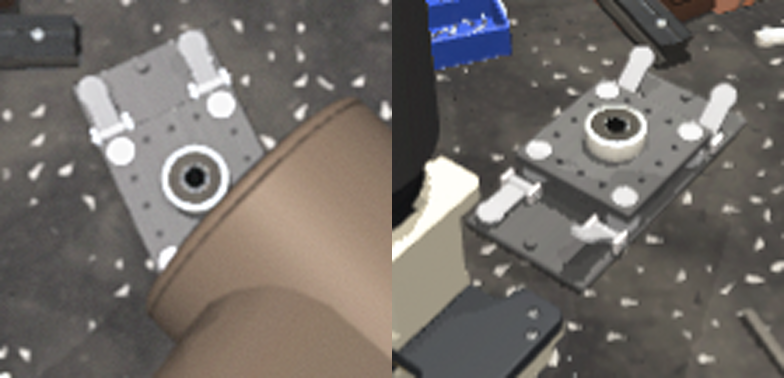

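The scene crop shows D's lever flat, with its end at (492,210). The levers at C (600,230), A (637,65) and B (718,105) are still standing, and the plate is level. I'm handing the job in.

```bash
python3 -c "
from plant import r
print(r.close_job())"
```

```text
the job is handed in; nothing more can be done
None
```

I found the rocking corner: it's the one nearest the robot, labelled D in my notes. Its shim lever is now flat, that corner holds firm at about 9 N, and the other three levers still stand; I tested two corners and handed the job in at about 13 s.

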